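# Block the free place in a filter-cube tray

## Robot

A 7-joint arm with a two-finger parallel gripper is mounted at the origin on a cart in front of the work surface, level with it; the furniture and walls round the work are solid. World frame = base frame: x ahead of the robot, y to its left, z up, the work surface at z = 0. Lengths are in mm, angles in rad, forces in N, time in s.
With the tool pointing down it reaches from about 400 to 875 mm from the base axis. Payload 4.4 kg.
Tool frame: the origin (TCP) lies at the very end of the fingers, on their centre line; the grasp point (between the pads) lies 19 mm behind it; z points along the fingers, y is the direction in which the jaws open and shut (so a half turn about z gives the same grasp; the last joint's range is limited). The gripper opens to 85 mm and grips with 20 to 120 N. Pads are 22 mm wide; open, the fingers measure 114 mm over their backs; the gripper's body (76 mm by 85 mm) begins 54 mm behind the grasp point. The pads swing forward as they close: fully open they stand 13 mm farther back than shut.
Start: joints at [1.232, 0.628, 0.038, 1.517, -0.027, 0.996, -0.02], TCP at [175.156, -625.97, 231.313] pointing down, gripper open.
Joint ranges: [-3.06, 3.06], [-0.37, 2.12], [-1.25, 1.32], [0.18, 2.47], [-1.1, 4.24], [0.23, 1.98], [-2.94, 2.94]. Speed limits (rad/s): [2.57, 2.57, 3.14, 3.14, 3.14, 3.14, 3.14].

## Interface

Orientations are given as [roll, pitch, yaw] about the fixed x, y, z axes, in that order (R = Rz(yaw) Ry(pitch) Rx(roll)).
In Python, from cell import read_state, get_image, finish_job gives the robot as it stands.
- The arm moves only by the tool carry_out, never from a script. Its argument "series" is a list that holds one entry, the list of rows, each a list of 7 numbers: the shift along the tool's x, y, z in cm, then the turn, a rotation vector about the tool's x, y, z in rad, then the finger opening in cm, from 0 to 8.54. In form: [[[x, y, z, wx, wy, wz, grip], ...]]. A call has 1 to 5 rows; each row is the pose to reach, as a shift and turn from the pose commanded when the call began, along the tool's axes at that moment; what a row does not reach only later rows make up. A row lasts 1/12 s, in which the tool goes at most 41.7 mm and 7.16 degrees, less where a joint would pass 70% of its speed; a pose out of reach is approached as far as the arm can. A call with a gripper value outside its range is refused whole. The fingers move at their own pace and stop on an object; the grip force is fixed at half the most. Time passes only in rows, so rows that repeat a pose let the fingers close. It gives the time, the measured TCP pose, the force and the opening at its end, in the units of the state.
- read_state(): the state, without advancing time (a new reading comes with each control period).
- get_image(name): name is "side" or "top" or "wrist"; returns a dict with "img" (400x640x3 uint8, blue, green, red), "z_map" (400x640 float32, mm along the optical axis (not along the pixel's ray), 0 where there is no reading), "mtx" (3x3 intrinsics, pixels), "dist" ([k1, k2, p1, p2, k3] as OpenCV has them; the pictures are not rectified), "T" (4x4, takes a point from camera to world coordinates); the wrist camera has in their place "T_tool_cam" (4x4, takes a point from camera to tool coordinates, whose origin is the TCP and whose axes are the flange's). Camera axes: x right, y down, z forward; pixel columns grow to the right and rows downward; lengths in mm; the calibration is good to about 2 mm. A picture is of the moment at which its call begins: read the wrist's pose just before it.
- finish_job(): hands the job in, once; it reports no verdict.
The state is a dict: "clock": time; "qpos": joint angles; "qd": joint speeds; "tau": joint torques, N m; "eef_pos": TCP position; "tool_rot": TCP orientation; "force": force on the tool from outside, world axes, zero at the start; "torque": the same for the moment, N m; "width": finger opening in mm.
Only numpy, scipy, OpenCV 4.12 (cv2) and the standard library are available. Lean on these libraries where they do the work, as an engineer would, in place of code of your own. Each camera call takes 0.05 s, during which the arm holds its last target.

## Task

Two filter cubes stand in the small white transport tray and would slide about in the place left free. Of the three pink foam filler blocks on the table pick the one that fills that place, and push it down into the gap until it sits on the bottom, upright, with both cubes still standing in their places; then let go.

Things in the scene. Friction and masses are not known exactly. Their poses are not given: they have to be found in the camera images.
- filler_mid_tab (a point): Centre of the grip tab of the pink foam block that fits (stiff, loose, 50 g), 60 mm above its underside. Body 42 x 42 x 38 mm high, tapering below 18 mm to a 26 mm square foot. The darker tab on top (38 to 82 mm up) is 22 mm along x, 16 mm along y, z up: grip across the 16 mm here or a little higher, tips above the body. Other blocks: same tab, bodies 24 and 62 mm square, 80 mm or more away.
- gap_pad: Black foam pad, 40 x 36 x 3 mm, fixed on the tray floor amid the free place (any of three, 43 mm apart along y). Origin: centre of its underside, on the tray floor, 5 mm above the table; z up, y along the tray, x across. The gap is 45 to 48 mm in both. The block seated on the pad has its tab centre 63 mm above this origin, turned in steps of 90 degrees; its tapered foot guides it in.
- cube_a: Black filter cube, 38 x 38 mm, 41 mm high, loose, standing in the tray beside the gap or the other cube; origin at the centre of its underside, z up. The white tray is fixed, open, inside 48 mm (across) by 129 mm and 36 mm deep, walls 5 mm, no dividers; the cubes can slide a few mm in it.
- cube_b: The other, equal filter cube in the tray; origin at the centre of its underside, z up.
There are look-alikes about, which are no part of the job. What is shaped like the cube_b but red is not meant.

How it is judged (in metres and radians):
At the end, for the whole second after the job is handed in: The middle-sized filler block stands on the pad in the gap: its tab within 15 mm of the pad's centre (seen from above), at most 5 mm above its seated height and upright within 10 degrees; both cubes are upright within 10 degrees and within 15 mm of where they began. The block is released (horizontal distance between filler_mid_tab and gap_pad below 0.015 m and z of filler_mid_tab in the frame of gap_pad below 0.068 m and angle between each of filler_mid_tab, cube_a, cube_b's own z axis and vertical below 0.175 rad and distance of each of cube_a, cube_b from where it was at the start of the episode below 0.015 m); the robot touches nothing.
It also fails if it takes over 32 s, if anything falls off the work surface, if the arm or the gripper's body presses on something with over 40 N, if the wrist force passes 120 N, or if a joint passes its speed limit or range.

## Working session

There is one attempt and no reset: what is moved stays moved. The work goes in short steps, Python scripts to look and compute and a tool call to move; the robot and the scene stay as the last step left them, time stands still between calls to the robot, and variables do not carry over. Pictures are saved under pics/ and viewed, and the job is handed in when it is done.

Besides the shell and the picture viewer there is one more tool, called after ">>>" in YAML: its name, and indented under it one key for each argument. carry_out: Moves the arm, as the interface text tells. Its arguments: {"type":"object","properties":{"series":{"type":"array","items":{"type":"array","items":{"type":"array","items":{"type":"number"}}}}},"required":["series"]}

```bash
mkdir -p pics; ls; cat > h.py <<'E'
import numpy as np, cv2, json
from cell import read_state, get_image, finish_job
from scipy.spatial.transform import Rotation as R
def grab(n):
    s=read_state(); d=get_image(n)
    if 'T' not in d:
        T=np.eye(4); T[:3,:3]=R.from_euler('xyz',s['tool_rot']).as_matrix(); T[:3,3]=s['eef_pos']
        d['T']=T@np.array(d['T_tool_cam'])
    return d
def cloud(d):
    h,w=d['z_map'].shape
    u,v=np.meshgrid(np.arange(w),np.arange(h))
    p=cv2.undistortPoints(np.stack([u,v],-1).reshape(-1,1,2).astype(np.float32),np.array(d['mtx']),np.array(d['dist'],float)).reshape(h,w,2)
    z=d['z_map'][...,None]
    P=np.concatenate([p*z,z],-1)
    T=np.array(d['T']); return P@T[:3,:3].T+T[:3,3]
E
python3 - <<'E'
from h import *
import pickle
print(read_state())
for n in ['top','side','wrist']:
    d=grab(n); cv2.imwrite(f'pics/{n}0.png',d['img']); pickle.dump(d,open(f'{n}0.pkl','wb')); print(n,np.round(d['T'],2).tolist())
E
```

```text
pics
{'clock': 0.0, 'qpos': array([ 1.23219254,  0.62932705,  0.03842176,  1.51839773, -0.0270043 ,
        0.99629858, -0.02001327]), 'qd': array([ 1.16869538e-03,  4.09638702e-04, -1.75845152e-03,  1.37832522e-03,
        7.97883320e-04,  2.03462830e-03,  5.17891867e-06]), 'tau': array([ 6.29326018e-05, -5.63419175e+01,  1.22631177e+00, -1.93451160e+01,
        1.09681534e-02,  1.03109048e-02,  2.19728065e-06]), 'eef_pos': array([ 174.99849722, -625.33472469,  230.39158213]), 'tool_rot': array([-3.13967925e+00,  9.48832106e-06,  2.72803855e-01]), 'force': array([ 0.37430405,  0.47512179, -0.45733923]), 'torque': array([0.04814456, 0.00500447, 0.0120233 ]), 'width': 85.50945981774849}
top [[0.08, -0.97, 0.22, 282.46], [-1.0, -0.08, 0.01, 98.66], [0.01, -0.23, -0.97, 1100.71], [0.0, 0.0, 0.0, 1.0]]
side [[-0.93, -0.15, 0.33, 111.71], [-0.36, 0.33, -0.87, 1091.25], [0.02, -0.93, -0.36, 466.32], [0.0, 0.0, 0.0, 1.0]]
wrist [[0.27, -0.93, -0.26, 240.34], [-0.96, -0.26, -0.07, -606.91], [-0.0, 0.27, -0.96, 373.83], [0.0, 0.0, 0.0, 1.0]]
```

View pics/top0.png

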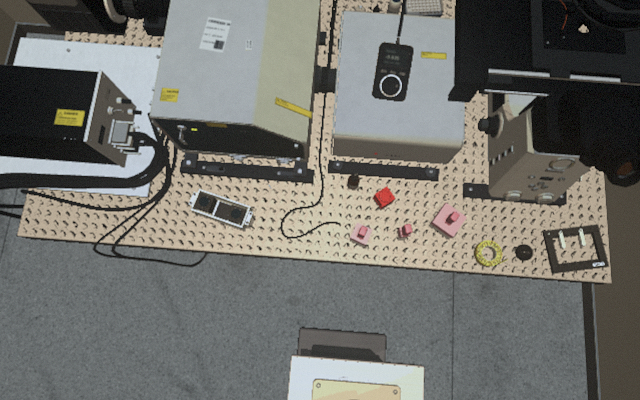

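View pics/side0.png

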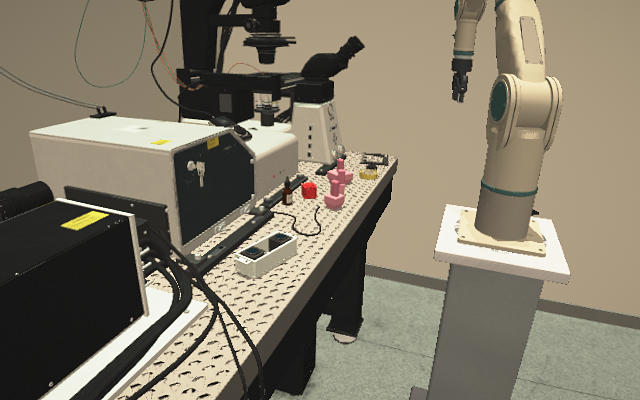

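View pics/wrist0.png

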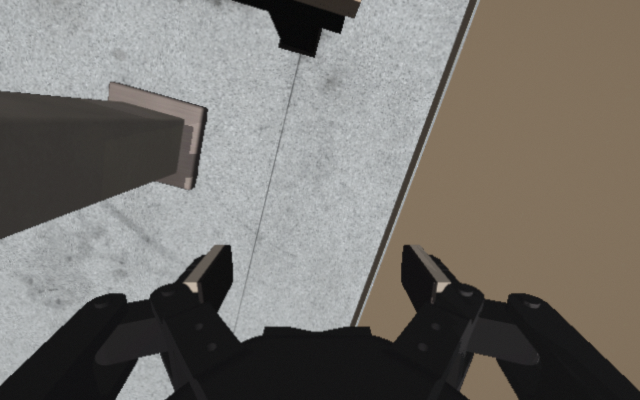

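The top view shows the tray at about (222,207) and pink blocks at (361,233), (406,230) and (449,220). The red decoy is at (385,197). I'll measure these next.

```bash
python3 - <<'E'
from h import *
import pickle
d=pickle.load(open('top0.pkl','rb')); P=cloud(d); im=d['img']
hsv=cv2.cvtColor(im,cv2.COLOR_BGR2HSV)
m=(((hsv[...,0]>165)|(hsv[...,0]<5))&(hsv[...,1]>60)&(hsv[...,2]>100)).astype(np.uint8)
m[:180]=0
n,l,st,c=cv2.connectedComponentsWithStats(m)
for i in range(1,n):
    if st[i,4]<30: continue
    q=P[l==i]; q=q[np.isfinite(q).all(1)]
    top=q[q[:,2]>q[:,2].max()-8]
    print(c[i].round(),st[i],'max',q.max(0).round(),'min',q.min(0).round(),'top',top.mean(0).round(1),top.min(0).round(),top.max(0).round())
for uv in [(222,207),(195,198),(248,218),(205,204),(235,212),(300,240)]: print(uv,P[uv[1],uv[0]].round(1))
a=cv2.resize(im[180:260,170:330],None,fx=5,fy=5,interpolation=cv2.INTER_CUBIC); cv2.imwrite('pics/t1.png',a)
a=cv2.resize(im[170:280,330:490],None,fx=5,fy=5,interpolation=cv2.INTER_CUBIC); cv2.imwrite('pics/t2.png',a)
d=pickle.load(open('side0.pkl','rb'));
a=cv2.resize(d['img'][140:290,220:400],None,fx=4,fy=4,interpolation=cv2.INTER_CUBIC); cv2.imwrite('pics/s1.png',a)
E
```

```text
[384. 197.] [375 187  20  21 243] max [ 581.   99. 1101.] min [282. -65.  -3.] top [ 282.5   98.7 1100.7] [ 282.   99. 1101.] [ 282.   99. 1101.]
[454. 216.] [450 211  10  11  68] max [ 524. -193.   87.] min [ 490. -228.   36.] top [ 501.1 -203.4   81.7] [ 490. -215.   79.] [ 512. -193.   87.]
[447. 220.] [443 215  10  11  35] max [ 513.   99. 1101.] min [ 282. -204.   34.] top [ 282.5   98.7 1100.7] [ 282.   99. 1101.] [ 282.   99. 1101.]
[406. 230.] [399 224  13  13  91] max [489. -81.  85.] min [ 451. -107.   -3.] top [462.6 -94.4  80.7] [ 452. -102.   78.] [474. -87.  85.]
[362. 231.] [358 226  10  10  66] max [ 466.   99. 1101.] min [282.   0.  35.] top [ 282.5   98.7 1100.7] [ 282.   99. 1101.] [ 282.   99. 1101.]
(222, 207) [493.3 368.2   7.2]
(195, 198) [504.  429.5  41.5]
(248, 218) [465.1 293.1  37.5]
(205, 204) [490.5 402.2  43.3]
(235, 212) [476.4 325.6  43.7]
(300, 240) [425.6 162.1   1.3]
```

View pics/t1.png

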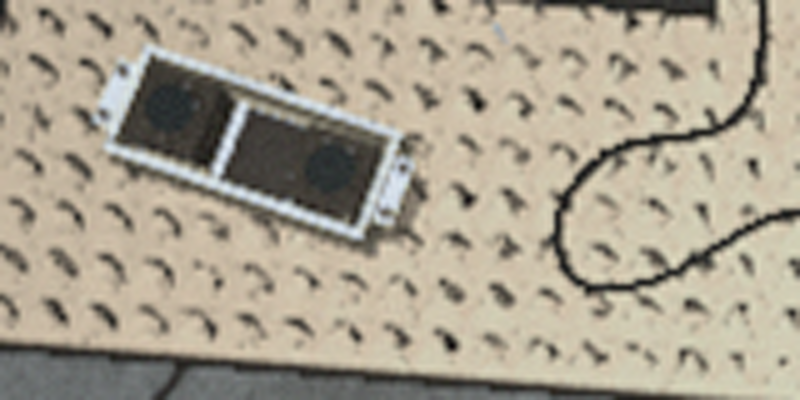

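View pics/t2.png

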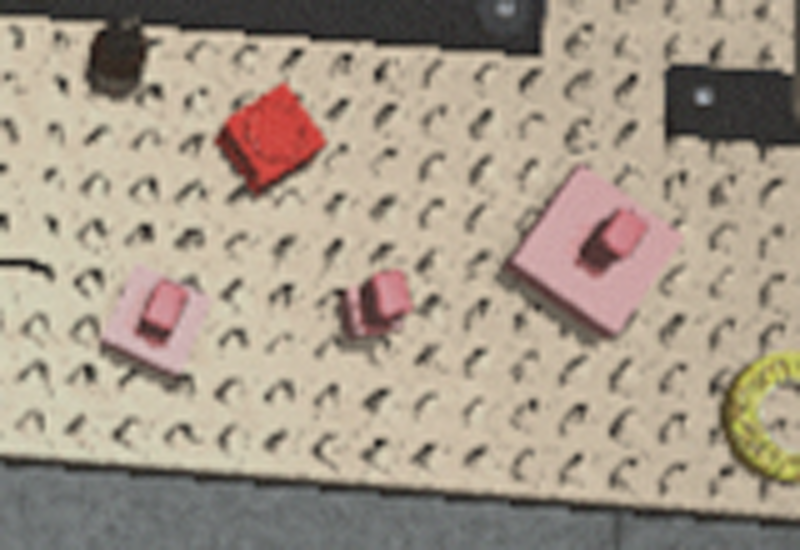

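View pics/s1.png

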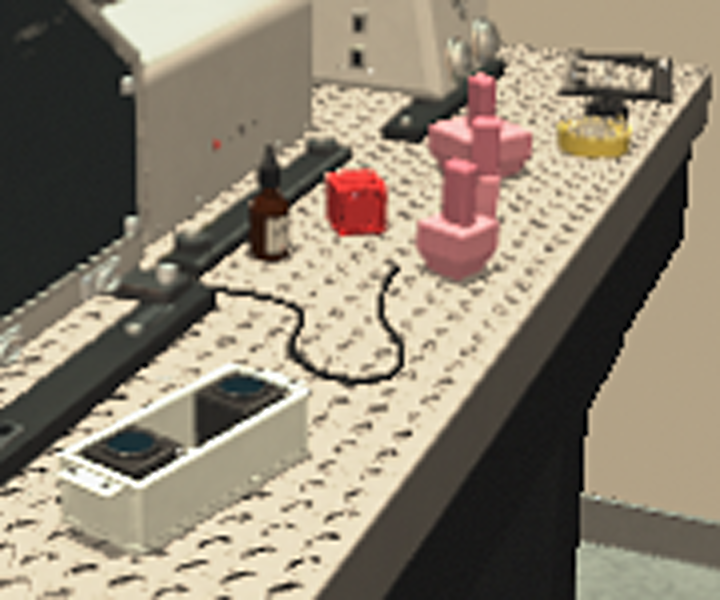

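The gap is the middle slot: cubes sit at both ends, with a sliver of white floor and the black pad between them. The middle-sized block is the left one, near (361,233).

```bash
cat > meas.py <<'E'
from h import *
def rect(q,name):
    r=cv2.minAreaRect(q[:,:2].astype(np.float32)); print(name,len(q),'c',np.round(r[0],1),'size',np.round(r[1],1),'ang',round(r[2],1),'z',q[:,2].mean().round(1))
    return r
def all(d,box):
    P=cloud(d); im=d['img'];ok=d['z_map']>0
    hsv=cv2.cvtColor(im,cv2.COLOR_BGR2HSV)
    x0,x1,y0,y1=box
    inb=ok&(P[...,0]>x0)&(P[...,0]<x1)&(P[...,1]>y0)&(P[...,1]<y1)
    return P,hsv,inb
E
python3 - <<'E'
from meas import *
import pickle
d=pickle.load(open('top0.pkl','rb'));
P,hsv,inb=all(d,(400,520,-40,70))
pk=inb&((hsv[...,0]>160)|(hsv[...,0]<8))&(hsv[...,1]>40)
rect(P[inb&(P[...,2]>72)&(P[...,2]<90)],'tab')
rect(P[inb&(P[...,2]>32)&(P[...,2]<45)],'body')
P,hsv,inb=all(d,(420,560,260,460))
z=P[...,2]
rect(P[inb&(z>30)],'tray all')
rect(P[inb&(z>25)&(hsv[...,2]>150)],'tray white')
dark=inb&(hsv[...,2]<110)
k=dark&(z>38)
n,l,st,c=cv2.connectedComponentsWithStats(k.astype(np.uint8))
for i in range(1,n):
    if st[i,4]>20: rect(P[l==i],f'cube {c[i].round()}')
E
```

```text
tab 64 c [448.9  11.4] size [15.8 21.7] ang 69.0 z 80.2
body 208 c [448.7  11.3] size [41.9 42.4] ang 69.4 z 37.3
tray all 982 c [484.2 363.9] size [160.6  58.3] ang 75.3 z 40.7
tray white 376 c [484.4 363.9] size [160.4  57.9] ang 75.3 z 39.2
cube [204. 202.] 243 c [495.4 406.3] size [42.  38.9] ang 75.3 z 43.1
cube [236. 214.] 232 c [471.6 322.6] size [38.3 38.7] ang 74.5 z 43.1
```

```bash
cat > go.py <<'E'
# usage: go.py x y z yawdeg [fromx fromy fromz fromyaw]  -> tool-frame shift cm + wz
import sys
from h import *
a=list(map(float,sys.argv[1:]))
s=read_state()
if len(a)>4: p0=np.array(a[4:7]); R0=R.from_euler('xyz',[np.pi,0,np.radians(a[7])])
else: p0=s['eef_pos']; R0=R.from_euler('xyz',s['tool_rot'])
Rt=R.from_euler('xyz',[np.pi,0,np.radians(a[3])])
print('shift cm',(R0.inv().apply(np.array(a[:3])-p0)/10).round(2),'rot',(R0.inv()*Rt).as_rotvec().round(3))
print('clock',s['clock'],'pos',s['eef_pos'].round(1),'rpy',np.degrees(s['tool_rot']).round(2),'w',round(s['width'],1),'F',s['force'].round(1))
E
python3 go.py 449 11.4 230 159 175.156 -625.97 231.313 15.63
```

```text
shift cm [ 43.54 -54.     0.13] rot [ 0.     0.    -2.502]
clock 0.15 pos [ 175.  -625.5  230.6] rpy [-179.92    0.     15.63] w 85.6 F [ 0.3 -0.4  0.2]
```

>>> carry_out:
  series:
    - [[2.4, -3.0, 0, 0, 0, -0.12, 8.5], [4.8, -6.0, 0, 0, 0, -0.24, 8.5], [7.2, -9.0, 0, 0, 0, -0.36, 8.5], [9.6, -12.0, 0, 0, 0, -0.48, 8.5], [12.0, -15.0, 0, 0, 0, -0.6, 8.5]]

```text
clock: 0.57
eef_pos: [250.6, -447.3, 231.2]
tool_rot: [-3.141, -0.0, 0.879]
force: [0.3, -0.7, -0.2]
width: 85.1
```

```bash
python3 go.py 449 11.4 230 159
```

```text
shift cm [ 47.97 -14.     0.13] rot [-0.    -0.    -1.897]
clock 0.5667 pos [ 250.6 -447.3  231.2] rpy [-1.7998e+02 -1.0000e-02  5.0340e+01] w 85.1 F [ 0.3 -0.7 -0.2]
```

>>> carry_out:
  series:
    - [[3.6, -1.05, 0, 0, 0, -0.12, 8.5], [7.2, -2.1, 0, 0, 0, -0.24, 8.5], [10.8, -3.15, 0, 0, 0, -0.36, 8.5], [14.4, -4.2, 0, 0, 0, -0.48, 8.5], [18.0, -5.25, 0, 0, 0, -0.6, 8.5]]

```text
clock: 0.98
eef_pos: [326.0, -275.9, 231.4]
tool_rot: [3.141, 0.0, 1.478]
force: [0.3, 0.8, 0.8]
width: 85.0
```

```bash
python3 go.py 449 11.4 230 159
```

```text
shift cm [29.74  9.6   0.13] rot [-0.     0.    -1.297]
clock 0.9833 pos [ 326.  -275.9  231.4] rpy [1.7999e+02 2.0000e-02 8.4700e+01] w 85.0 F [0.3 0.8 0.8]
```

>>> carry_out:
  series:
    - [[3.6, 1.2, 0, 0, 0, -0.12, 8.5], [7.2, 2.4, 0, 0, 0, -0.24, 8.5], [10.8, 3.6, 0, 0, 0, -0.36, 8.5], [14.4, 4.8, 0, 0, 0, -0.48, 8.5], [18.0, 6.0, 0, 0, 0, -0.6, 8.5]]

```text
clock: 1.4
eef_pos: [403.4, -102.7, 231.5]
tool_rot: [3.142, 0.0, 2.078]
force: [0.8, -0.4, -0.4]
width: 84.5
```

```bash
python3 go.py 449 11.4 200 159
```

```text
shift cm [7.76 9.53 3.14] rot [-0.     0.    -0.697]
clock 1.4 pos [ 403.4 -102.7  231.5] rpy [1.8000e+02 3.0000e-02 1.1908e+02] w 84.5 F [ 0.8 -0.4 -0.4]
```

>>> carry_out:
  series:
    - [[1.9, 2.4, 0.7, 0, 0, -0.12, 8.5], [3.9, 4.8, 1.5, 0, 0, -0.24, 8.5], [5.8, 7.2, 2.2, 0, 0, -0.36, 8.5], [7.7, 9.5, 3.1, 0, 0, -0.48, 8.5], [7.7, 9.5, 3.1, 0, 0, -0.6, 8.5]]

```text
clock: 1.82
eef_pos: [451.2, 15.7, 199.9]
tool_rot: [3.136, -0.0, 2.687]
force: [-0.1, -0.2, 0.7]
width: 85.3
```

>>> carry_out:
  series:
    - [[0, 0, 0, 0, 0, -0.1, 8.5], [0, 0, 0, 0, 0, -0.1, 8.5], [0, 0, 0, 0, 0, -0.1, 8.5]]

```text
clock: 2.07
eef_pos: [449.1, 8.7, 200.1]
tool_rot: [-3.141, -0.001, 2.77]
force: [-1.0, -0.8, -0.4]
width: 85.3
```

```bash
python3 go.py 449 11.4 110 159; python3 - <<'E'
from meas import *
d=grab('wrist'); cv2.imwrite('pics/w1.png',d['img'])
P,hsv,inb=all(d,(400,520,-40,70))
z=P[...,2]
for lo,hi in ((72,92),(30,46)):
    m=inb&(z>lo)&(z<hi)&(hsv[...,1]>40)&(hsv[...,2]>90)
    n,l,st,c=cv2.connectedComponentsWithStats(m.astype(np.uint8))
    for i in range(1,n):
        if st[i,4]>100: rect(P[l==i],f'{lo} {c[i].round()}')
E
```

```text
shift cm [0.1  0.25 9.01] rot [-0.    -0.001 -0.005]
clock 2.0667 pos [449.1   8.7 200.1] rpy [-1.7999e+02 -4.0000e-02  1.5869e+02] w 85.3 F [-1.  -0.8 -0.4]
72 [321. 193.] 384 c [448.6  12.9] size [15.5 21.4] ang 69.0 z 81.8
30 [321. 180.] 995 c [448.6  12.5] size [41.8 42. ] ang 69.5 z 38.5
```

View pics/w1.png

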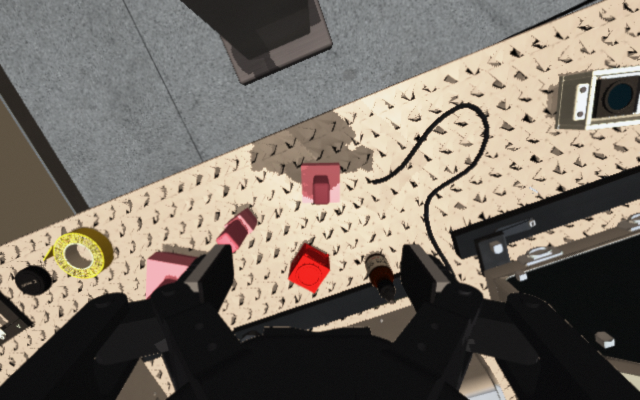

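The wrist view shows the middle block at (320,190), square between the fingers. The wrist measurement (448.6, 12.7) and the top one (448.9, 11.4) agree within 2 mm. I'm descending.

>>> carry_out:
  series:
    - [[0.1, 0.2, 3.5, 0, 0, 0, 5.0], [0.1, 0.2, 7.0, 0, 0, 0, 5.0], [0.1, 0.2, 9.0, 0, 0, 0, 5.0], [0.1, 0.2, 9.0, 0, 0, 0, 5.0]]

```text
clock: 2.45
eef_pos: [446.5, 10.2, 107.5]
tool_rot: [-3.138, -0.006, 2.77]
force: [-0.2, -0.7, -1.0]
width: 49.8
```

```bash
python3 go.py 448.7 12.2 47 159
```

```text
shift cm [-0.16  0.29  6.05] rot [-0.003 -0.006 -0.005]
clock 2.45 pos [446.5  10.2 107.5] rpy [-179.8    -0.32  158.72] w 49.8 F [-0.2 -0.7 -1. ]
```

>>> carry_out:
  series:
    - [[-0.1, 0.2, 2.0, 0, 0, 0, 5.0], [-0.1, 0.2, 4.0, 0, 0, 0, 5.0], [-0.1, 0.2, 5.5, 0, 0, 0, 5.0], [-0.1, 0.2, 6.0, 0, 0, 0, 5.0], [-0.1, 0.2, 6.0, 0, 0, 0, 5.0]]

```text
clock: 2.87
eef_pos: [451.0, 12.4, 50.5]
tool_rot: [-3.141, 0.0, 2.772]
force: [0.0, -1.0, 0.9]
width: 50.1
```

```bash
python3 go.py 448.7 12.2 47 159; python3 - <<'E'
from meas import *
d=grab('wrist'); cv2.imwrite('pics/w2.png',d['img'])
E
```

```text
shift cm [ 0.2  -0.1   0.35] rot [-0.001  0.    -0.003]
clock 2.8667 pos [451.   12.4  50.5] rpy [-1.7997e+02  1.0000e-02  1.5880e+02] w 50.1 F [ 0.  -1.   0.9]
```

View pics/w2.png

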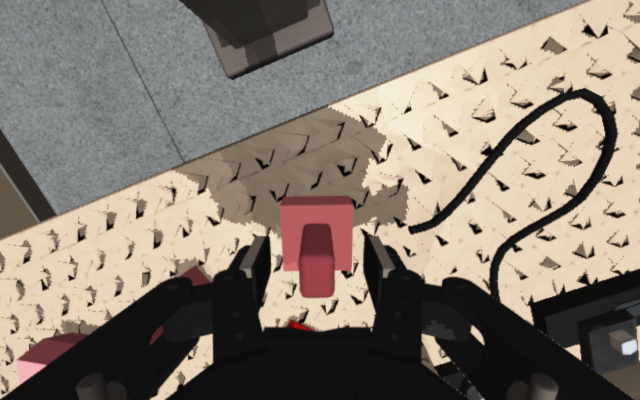

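The tab, at (318,260), is centred between the pads. Closing.

>>> carry_out:
  series:
    - [[0.2, -0.05, 0.3, 0, 0, 0, 5.0], [0.2, -0.05, 0.3, 0, 0, 0, 1.0], [0.2, -0.05, 0.3, 0, 0, 0, 1.0], [0.2, -0.05, 0.3, 0, 0, 0, 1.0], [0.2, -0.05, 0.3, 0, 0, 0, 1.0]]

```text
clock: 3.33
eef_pos: [449.2, 12.8, 48.0]
tool_rot: [3.141, 0.001, 2.772]
force: [-1.3, -0.0, 7.0]
width: 15.0
```

>>> carry_out:
  series:
    - [[0, 0, 0, 0, 0, 0, 1.0], [0, 0, 0, 0, 0, 0, 1.0], [0, 0, 0, 0, 0, 0, 1.0]]

```text
clock: 3.58
eef_pos: [449.2, 12.9, 48.0]
tool_rot: [3.141, 0.001, 2.773]
force: [-0.6, -1.3, 7.6]
width: 15.1
```

>>> carry_out:
  series:
    - [[0, 0, -2.0, 0, 0, 0, 1.0], [0, 0, -5.0, 0, 0, 0, 1.0], [0, 0, -8.5, 0, 0, 0, 1.0], [0, 0, -12.0, 0, 0, 0, 1.0], [0, 0, -12.0, 0, 0, 0, 1.0]]

```text
clock: 4.0
eef_pos: [452.1, 13.9, 172.4]
tool_rot: [3.137, 0.009, 2.773]
force: [1.5, 0.5, -1.0]
width: 14.9
```

```bash
python3 go.py 484 364 165 165.3; python3 - <<'E'
from meas import *
d=grab('wrist'); cv2.imwrite('pics/w3.png',d['img'])
E
```

```text
shift cm [ 9.66 33.81  0.8 ] rot [ 0.004  0.009 -0.112]
clock 4.0 pos [452.1  13.9 172.4] rpy [179.76   0.5  158.86] w 14.9 F [ 1.5  0.5 -1. ]
```

View pics/w3.png

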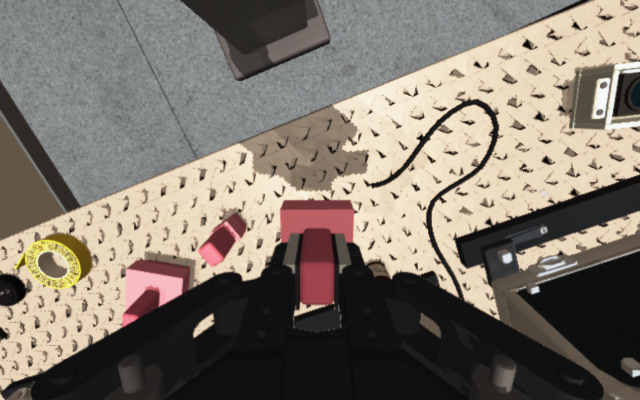

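The block is lifted upright, with the tab at (317,265) between the pads. Carrying it to above the tray.

>>> carry_out:
  series:
    - [[0.9, 3.3, 0, 0, 0, -0.02, 1.0], [1.9, 6.8, 0, 0, 0, -0.05, 1.0], [2.9, 10.2, 0, 0, 0, -0.08, 1.0], [3.9, 13.6, 0, 0, 0, -0.1, 1.0], [4.8, 17.0, 0, 0, 0, -0.11, 1.0]]

```text
clock: 4.47
eef_pos: [464.3, 189.8, 166.3]
tool_rot: [-3.14, -0.001, 2.884]
force: [1.3, -0.7, -0.1]
width: 15.2
```

```bash
python3 go.py 484 364 165 165.3
```

```text
shift cm [ 2.55 17.35  0.1 ] rot [-0.002 -0.001 -0.001]
clock 4.4667 pos [464.3 189.8 166.3] rpy [-1.7990e+02 -9.0000e-02  1.6522e+02] w 15.2 F [ 1.3 -0.7 -0.1]
```

>>> carry_out:
  series:
    - [[0.5, 3.5, 0, 0, 0, 0, 1.0], [1.1, 7.4, 0, 0, 0, 0, 1.0], [1.7, 11.4, 0, 0, 0, 0, 1.0], [2.2, 15.0, 0, 0, 0, 0, 1.0], [2.5, 17.2, 0, 0, 0, 0, 1.0]]

```text
clock: 4.88
eef_pos: [483.8, 366.1, 166.2]
tool_rot: [3.14, -0.002, 2.886]
force: [0.6, 0.4, 0.1]
width: 15.3
```

>>> carry_out:
  series:
    - [[0, 0, 0, 0, 0, 0, 1.0], [0, 0, 0, 0, 0, 0, 1.0], [0, 0, 0, 0, 0, 0, 1.0]]

```text
clock: 5.13
eef_pos: [484.6, 359.7, 166.0]
tool_rot: [-3.138, -0.001, 2.883]
force: [0.3, -0.4, -0.0]
width: 15.5
```

```bash
python3 go.py 484 364 165 165.3; python3 - <<'E'
from meas import *
for nm in ('wrist','top','side'):
    d=grab(nm); cv2.imwrite(f'pics/{nm}4.png',d['img'])
    if nm=='side': cv2.imwrite('pics/s4.png',cv2.resize(d['img'][110:290,200:380],None,fx=3,fy=3,interpolation=cv2.INTER_CUBIC))
    P,hsv,inb=all(d,(420,560,260,460)); z=P[...,2]
    if nm!='top':
        m=inb&((hsv[...,0]>165)|(hsv[...,0]<8))&(hsv[...,1]>60)&(z>50)
        q=P[m]; print(nm,len(q),q.min(0).round(),q.max(0).round())
        for a in (60,90,110,130,150): 
            qq=q[(q[:,2]>a)&(q[:,2]<a+20)]
            if len(qq)>20: rect(qq,a)
    k=inb&(hsv[...,2]<110)&(z>38)&(z<50)
    n,l,st,c=cv2.connectedComponentsWithStats(k.astype(np.uint8))
    for i in range(1,n):
        if st[i,4]>20: rect(P[l==i],f'{nm} cube {c[i].round()}')
E
```

```text
shift cm [0.17 0.4  0.1 ] rot [-0.003 -0.001 -0.003]
clock 5.1333 pos [484.6 359.7 166. ] rpy [-1.7980e+02 -4.0000e-02  1.6516e+02] w 15.5 F [ 0.3 -0.4 -0. ]
wrist 5088 [456. 304. 136.] [496. 385. 252.]
130 437 c [464.4 364.6] size [41.8  0.9] ang 75.4 z 143.4
150 2201 c [474.1 362.2] size [41.8 21. ] ang 74.9 z 156.9
wrist cube [277. 189.] 1347 c [472.2 324.1] size [38.3 38.2] ang 75.3 z 44.8
wrist cube [368. 192.] 1470 c [495.8 408.2] size [40.6 39.6] ang 74.5 z 44.6
wrist cube [245. 180.] 22 c [453.2 296.4] size [4.7 4. ] ang 27.4 z 40.5
top cube [201. 206.] 86 c [484.8 410. ] size [42.6 23.9] ang 47.2 z 42.8
top cube [233. 218.] 101 c [457.2 327.4] size [50.2 21.5] ang 46.1 z 42.9
side 599 [463. 343. 119.] [514. 388. 204.]
110 66 c [483.5 371. ] size [43.6 23.5] ang 31.9 z 125.2
130 222 c [481.1 373.9] size [56.3 31.1] ang 32.3 z 140.8
150 230 c [487.  361.9] size [44.6 43.4] ang 70.9 z 157.1
side cube [280. 238.] 167 c [472.5 322.2] size [51.9 42.1] ang 78.0 z 43.9
side cube [253. 252.] 187 c [495.8 411.5] size [39.8 41.8] ang 75.3 z 44.2
```

View pics/wrist4.png

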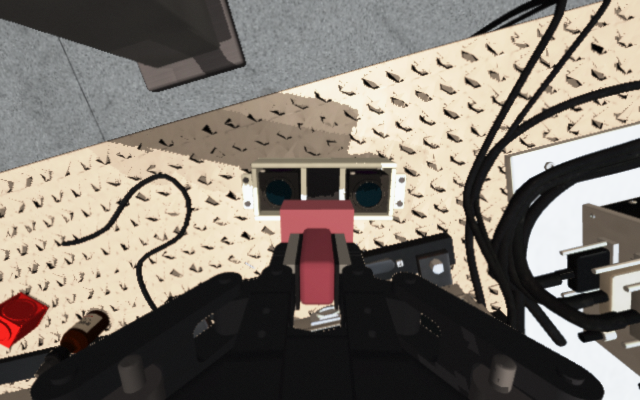

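View pics/s4.png

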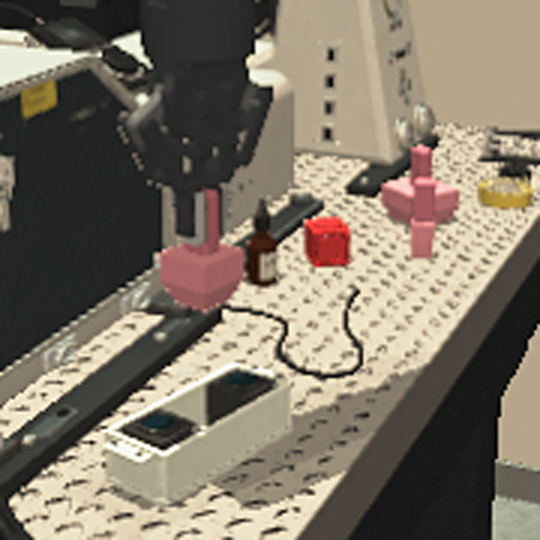

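The wrist view shows the pad in the middle slot at (323,185), between the cubes at (280,192) and (367,192), with the block hanging upright. Shifting over the gap and going down to just above the cubes.

>>> carry_out:
  series:
    - [[0.2, 0.5, 2.0, 0, 0, 0, 1.0], [0.2, 0.5, 4.0, 0, 0, 0, 1.0], [0.2, 0.5, 5.0, 0, 0, 0, 1.0], [0.2, 0.5, 5.0, 0, 0, 0, 1.0], [0.2, 0.5, 5.0, 0, 0, 0, 1.0]]

```text
clock: 5.7
eef_pos: [484.6, 366.0, 117.2]
tool_rot: [-3.141, -0.0, 2.882]
force: [1.0, -0.5, -1.1]
width: 15.3
```

>>> carry_out:
  series:
    - [[0, 0, 0, 0, 0, 0, 1.0], [0, 0, 0, 0, 0, 0, 1.0], [0, 0, 0, 0, 0, 0, 1.0]]

```text
clock: 5.95
eef_pos: [485.0, 367.1, 118.4]
tool_rot: [3.14, 0.001, 2.883]
force: [1.7, 0.0, -1.0]
width: 15.3
```

```bash
cat > look.py <<'E'
import sys
from meas import *
tag=sys.argv[1]
d=grab('wrist'); cv2.imwrite(f'pics/w{tag}.png',d['img'])
d2=grab('side'); cv2.imwrite(f'pics/s{tag}.png',cv2.resize(d2['img'][110:290,200:380],None,fx=3,fy=3,interpolation=cv2.INTER_CUBIC))
P,hsv,inb=all(d,(420,560,260,460)); z=P[...,2]
m=inb&((hsv[...,0]>165)|(hsv[...,0]<8))&(hsv[...,1]>60)&(z>40)
q=P[m]
zt=float(sys.argv[2])  # expected body top z
rect(q[(abs(q[:,2]-zt)<4)],'body top')
k=inb&(hsv[...,2]<110)&(z>42.5)&(z<50)
n,l,st,c=cv2.connectedComponentsWithStats(k.astype(np.uint8))
for i in range(1,n):
    if st[i,4]>200: rect(P[l==i],f'cube {c[i].round()}')
w=inb&(z>36)&(z<43.5)&(hsv[...,2]>120)
rect(P[w],'rim')
E
python3 go.py 484 365.7 110 165.3; python3 look.py 5 100
```

```text
shift cm [ 0.06 -0.17  0.84] rot [ 0.001  0.001 -0.003]
clock 5.95 pos [485.  367.1 118.4] rpy [1.7992e+02 6.0000e-02 1.6516e+02] w 15.3 F [ 1.7  0.  -1. ]
body top 270 c [464.9 372.2] size [41.6  0.9] ang 75.4 z 99.9
cube [260. 206.] 1927 c [472.1 324.2] size [37.9 37.8] ang 74.8 z 45.0
cube [371. 209.] 1792 c [496.7 406.9] size [38. 38.] ang 75.4 z 44.9
rim 3468 c [484.6 365.5] size [160.9  58.5] ang 75.2 z 40.5
```

View pics/w5.png

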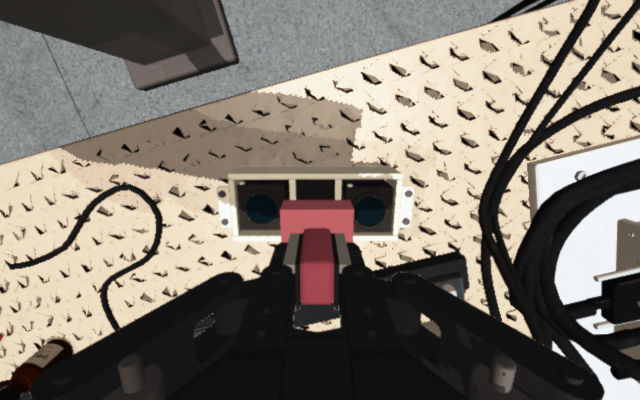

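View pics/s5.png

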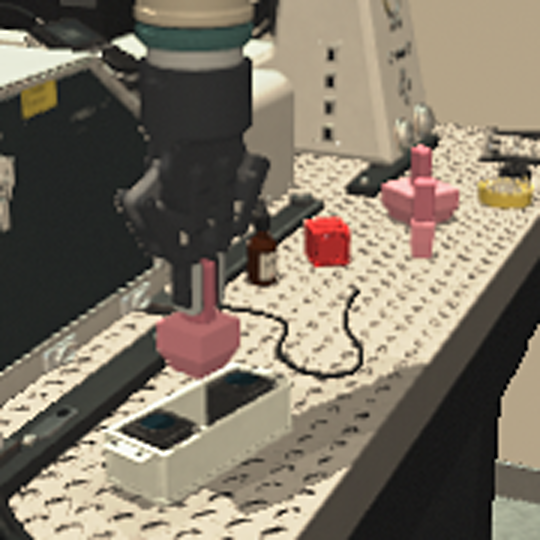

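The rim centre (484.6, 365.5) and the cubes' midpoint (484.4, 365.5) agree. The gap is 48 mm and the block sits about 1.5 mm off in y. Correcting and going in.

>>> carry_out:
  series:
    - [[0.05, -0.15, 0.8, 0, 0, 0, 1.0], [0.05, -0.15, 1.6, 0, 0, 0, 1.0], [0.05, -0.15, 2.4, 0, 0, 0, 1.0], [0.05, -0.15, 2.8, 0, 0, 0, 1.0], [0.05, -0.15, 2.8, 0, 0, 0, 1.0]]

```text
clock: 6.47
eef_pos: [482.8, 364.7, 87.6]
tool_rot: [-3.139, -0.002, 2.883]
force: [-0.7, -0.2, -0.2]
width: 15.3
```

```bash
python3 go.py 484.5 365.5 70 165.2; python3 look.py 6 78
```

```text
shift cm [-0.15  0.12  1.76] rot [-0.002 -0.002 -0.   ]
clock 6.4667 pos [482.8 364.7  87.6] rpy [-1.7987e+02 -9.0000e-02  1.6518e+02] w 15.3 F [-0.7 -0.2 -0.2]
body top 1943 c [472.2 367.2] size [42. 21.] ang 74.7 z 78.0
cube [255. 221.] 2466 c [472.1 324. ] size [37.3 38. ] ang 74.9 z 45.0
cube [380. 225.] 2622 c [496.5 407.1] size [38.  38.2] ang 75.5 z 44.8
rim 4509 c [484.5 365.4] size [161.3  58.6] ang 75.2 z 40.5
```

View pics/w6.png

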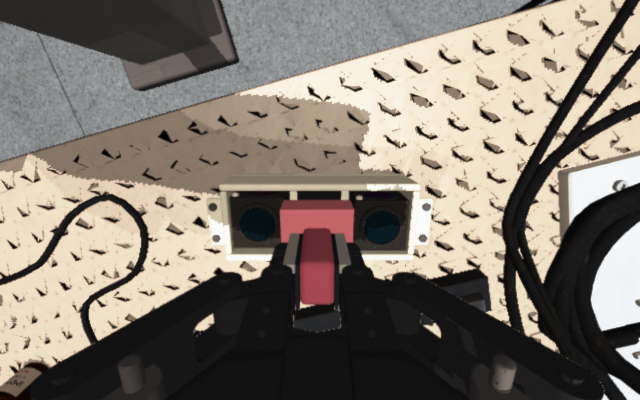

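View pics/s6.png

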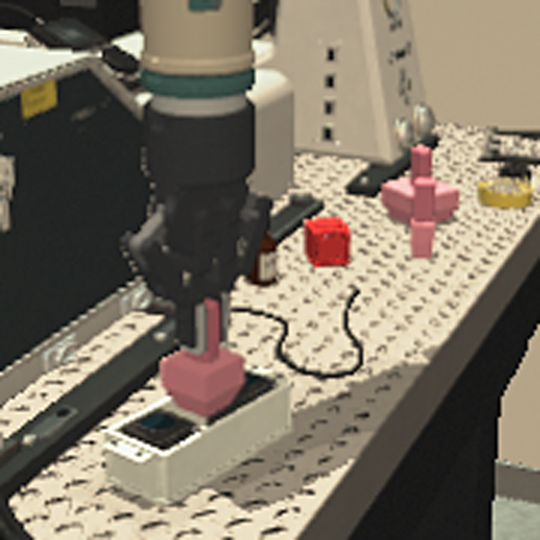

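The block is square over the gap. Its body top at z 78 puts the underside at 40 mm, matching TCP − 48, so there's been no slip. Continuing down.

>>> carry_out:
  series:
    - [[-0.1, 0.05, 0.5, 0, 0, 0, 1.0], [-0.1, 0.05, 1.0, 0, 0, 0, 1.0], [-0.1, 0.05, 1.5, 0, 0, 0, 1.0], [-0.1, 0.05, 1.8, 0, 0, 0, 1.0], [-0.1, 0.05, 1.8, 0, 0, 0, 1.0]]

```text
clock: 6.98
eef_pos: [484.2, 365.2, 70.4]
tool_rot: [-3.14, -0.001, 2.883]
force: [-1.1, -0.6, -1.1]
width: 15.5
```

```bash
python3 go.py 484.5 365.5 56 165.2; python3 look.py 7 61
```

```text
shift cm [-0.02  0.03  1.44] rot [-0.001 -0.001 -0.   ]
clock 6.9833 pos [484.2 365.2  70.4] rpy [-1.7992e+02 -5.0000e-02  1.6517e+02] w 15.5 F [-1.1 -0.6 -1.1]
body top 1933 c [473.6 367.8] size [42.1 20.6] ang 75.4 z 60.9
cube [250. 229.] 3095 c [472.3 324.2] size [38.  38.5] ang 75.2 z 44.9
cube [385. 232.] 3083 c [496.5 407.1] size [38.1 38.4] ang 75.1 z 44.8
rim 5390 c [484.5 365.8] size [160.8  58.5] ang 75.1 z 40.4
```

View pics/w7.png

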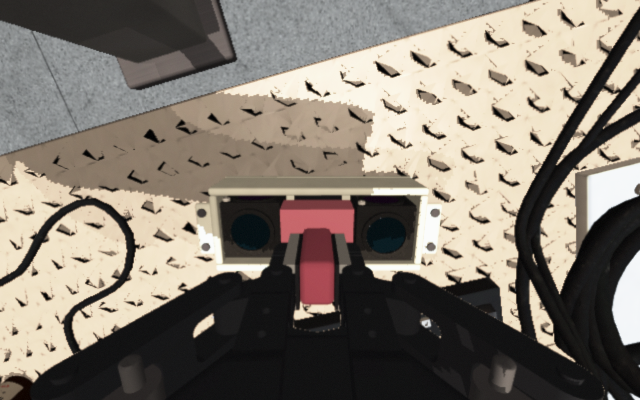

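The block is centred, the cubes haven't moved and there's no contact force. I'm pushing down to seat it, in slow steps.

>>> carry_out:
  series:
    - [[0, 0.03, 0.4, 0, 0, 0, 1.0], [0, 0.03, 0.8, 0, 0, 0, 1.0], [0, 0.03, 1.1, 0, 0, 0, 1.0], [0, 0.03, 1.3, 0, 0, 0, 1.0], [0, 0.03, 1.3, 0, 0, 0, 1.0]]

```text
clock: 7.5
eef_pos: [484.5, 365.7, 57.7]
tool_rot: [-3.141, -0.001, 2.883]
force: [0.7, -0.2, -1.0]
width: 15.0
```

>>> carry_out:
  series:
    - [[0, 0, 0.1, 0, 0, 0, 1.0], [0, 0, 0.2, 0, 0, 0, 1.0], [0, 0, 0.2, 0, 0, 0, 1.0]]

```text
clock: 7.75
eef_pos: [484.8, 365.9, 56.2]
tool_rot: [-3.141, 0.0, 2.883]
force: [-0.3, 0.6, 0.3]
width: 15.6
```

```bash
python3 go.py 484.5 365.5 56 165.2; python3 look.py 8 46
```

```text
shift cm [ 0.01 -0.05  0.02] rot [-0.     0.    -0.001]
clock 7.75 pos [484.8 365.9  56.2] rpy [-179.99    0.    165.17] w 15.6 F [-0.3  0.6  0.3]
body top 1957 c [474.1 368.4] size [42.1 20.9] ang 75.4 z 46.6
cube [243. 237.] 3590 c [472.2 324.3] size [38.1 38.3] ang 75.2 z 45.0
cube [390. 240.] 3501 c [496.6 407.1] size [38.2 38.3] ang 75.4 z 44.8
rim 5776 c [483.9 365.8] size [161.   57.1] ang 75.3 z 40.4
```

View pics/w8.png

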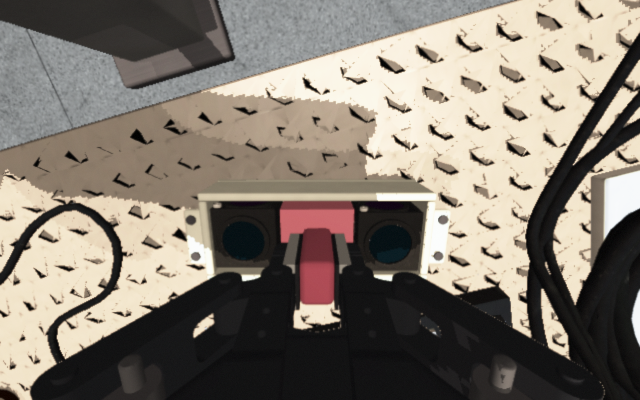

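Body top is at 46.6 mm against 46 when seated. I'll press lightly until there's contact.

>>> carry_out:
  series:
    - [[0, 0, 0.1, 0, 0, 0, 1.0], [0, 0, 0.2, 0, 0, 0, 1.0], [0, 0, 0.2, 0, 0, 0, 1.0], [0, 0, 0.2, 0, 0, 0, 1.0]]

```text
clock: 8.18
eef_pos: [484.9, 366.2, 56.1]
tool_rot: [3.141, 0.001, 2.883]
force: [-2.5, -1.3, 11.5]
width: 15.1
```

Contact at 11.5 N with TCP z 56.1, as expected for seated. Releasing.

>>> carry_out:
  series:
    - [[0, 0, -0.1, 0, 0, 0, 1.0], [0, 0, -0.15, 0, 0, 0, 3.5], [0, 0, -0.15, 0, 0, 0, 3.5], [0, 0, -0.15, 0, 0, 0, 3.5], [0, 0, -0.15, 0, 0, 0, 3.5]]

```text
clock: 8.6
eef_pos: [484.7, 365.9, 55.6]
tool_rot: [-3.141, -0.0, 2.883]
force: [-0.1, -0.3, -0.8]
width: 34.8
```

>>> carry_out:
  series:
    - [[0, 0, -1.0, 0, 0, 0, 3.5], [0, 0, -3.0, 0, 0, 0, 3.5], [0, 0, -6.0, 0, 0, 0, 3.5], [0, 0, -9.0, 0, 0, 0, 3.5], [0, 0, -12.0, 0, 0, 0, 3.5]]

```text
clock: 9.02
eef_pos: [484.4, 366.0, 177.6]
tool_rot: [-3.142, -0.001, 2.883]
force: [1.0, -0.9, 0.7]
width: 35.3
```

```bash
python3 go.py 484.5 365.5 56 165.2; python3 look.py 9 46; python3 - <<'E'
from meas import *
d=grab('wrist');P,hsv,inb=all(d,(420,560,260,460)); z=P[...,2]
m=inb&((hsv[...,0]>165)|(hsv[...,0]<8))&(hsv[...,1]>60)
rect(P[m&(z>83)&(z<96)],'tab top'); rect(P[m&(z>40)&(z<52)],'body')
E
```

```text
shift cm [-0.03 -0.04 12.16] rot [-0.    -0.001 -0.   ]
clock 9.0167 pos [484.4 366.  177.6] rpy [-1.800e+02 -3.000e-02  1.652e+02] w 35.3 F [ 1.  -0.9  0.7]
body top 981 c [484.4 366. ] size [41.9 41.3] ang 75.3 z 46.6
cube [274. 190.] 1354 c [471.9 324.1] size [37.7 37.7] ang 74.9 z 44.9
cube [359. 192.] 1316 c [496.1 407. ] size [38.  37.6] ang 75.0 z 44.8
rim 2566 c [484.6 365.3] size [161.1  58.5] ang 75.2 z 40.6
tab top 452 c [484.1 366. ] size [15.8 20.8] ang 75.0 z 89.8
body 993 c [484.4 365.9] size [42.  41.6] ang 75.3 z 46.6
```

View pics/w9.png

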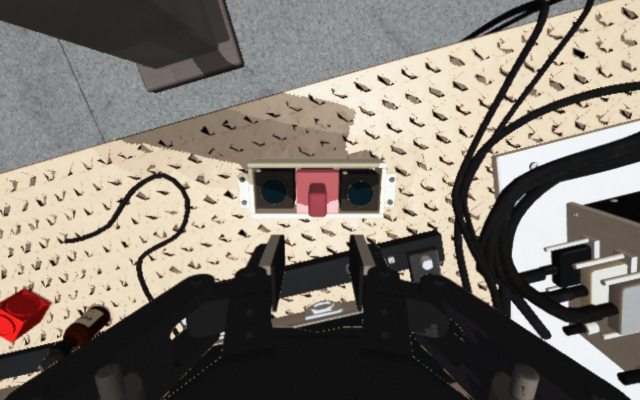

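View pics/s9.png

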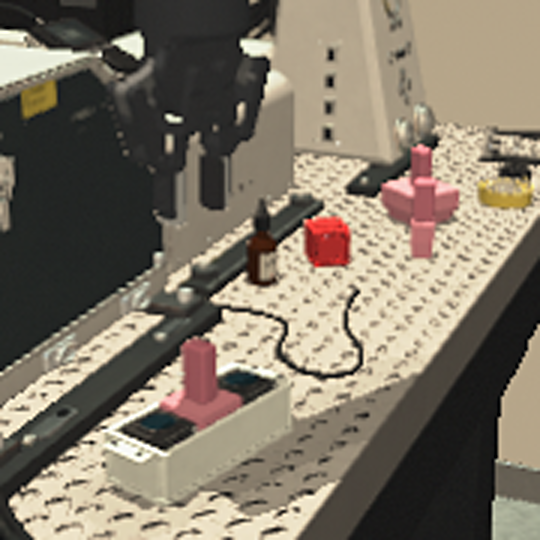

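The block is seated at (317,195) in the wrist view. Its tab top is at 89.8 mm (90 expected), it's centred within 1 mm, and both cubes are in place. The gripper is clear, so I'm handing in.

```bash
python3 -c "
from cell import *
print(finish_job())"
```

```text
the job is handed in; nothing more can be done
None
```

I gripped the middle-sized pink block by its tab, pushed it into the middle slot of the tray between the two cubes, let go, and handed the job in at about 9 s. The job reports no verdict, so the result rests on my own checks.

- **Seating:** I pressed until contact, 11.5 N at the height expected for a seated block. After release the tab top read 89.8 mm above the table (90 expected) and the body top 46.6 mm (46 expected).
- **Position:** The block stood within about 1 mm of the gap centre. The tab and body centres matched, so it is upright.
- **Cubes:** Both moved less than 1 mm between the wrist-camera views before and after the push. The first top-camera readings differ from the wrist ones by 1–2 mm, which is within calibration error.
- **Gripper:** It stood open about 12 cm above the seating height and touched nothing when I handed in.

No check failed.

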